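Hang the charged belt pack in the gap on the rail

ROBOT

A 6-joint arm with a two-finger parallel gripper is mounted at the origin on the work surface. World frame = base frame: x ahead of the robot, y to its left, z up, the work surface at z = 0. Lengths are in m, angles in degrees, forces in N, time in s.
With the tool pointing down it reaches from about 0.25 to 0.725 m from the base axis. Payload 9.7 kg.
Tool frame: the origin (TCP) lies midway between the tips of the shut fingers; the grasp point (between the pads) lies 19 mm behind it; z points along the fingers, y is the direction in which the jaws open and shut (so a half turn about z gives the same grasp; the last joint's range is limited). The gripper opens to 85 mm and grips with 20 to 120 N. Pads are 22 mm wide; open, the fingers measure 114 mm over their backs; the gripper's body (76 mm by 85 mm) begins 54 mm behind the grasp point. The pads swing forward as they close: fully open they stand 13 mm farther back than shut.
Start: joints at [77.349, 4.979, 10.078, 95.1, 0, 90], TCP at [0.12, 0.537, 0.209] pointing down, gripper open.
Joint ranges: [-179.16, 179.16], [-48.56, 103.87], [-65.8, 70.77], [-126.05, 130.52], [-82.76, 87.17], [-180, 180]. Speed limits (degrees/s): [127.2, 127.2, 147.25, 180, 180, 180].

INTERFACE

Orientations are given as [roll, pitch, yaw] about the fixed x, y, z axes, in that order (R = Rz(yaw) Ry(pitch) Rx(roll)).
In Python, from workcell import bot, camera, recognise gives the robot as it stands. The module is installed in compiled form; this text tells all that it offers.
- The arm moves only by the tool apply_moves, never from a script. Its argument "targets" is one flat list of numbers, 7 for each row, row after row: the shift along the world's x, y, z in units of 30 mm (1.0 is 30 mm), then the turn, a rotation vector about the world's x, y, z in units of 6 degrees (1.0 is 6 degrees), then the opening, from 0 (shut) to 1 (fully open). A call has 1 to 5 rows; each row is the pose to reach, as a shift and turn from the pose commanded when the call began; what a row does not reach only later rows make up. A row lasts 1/10 s, in which the tool goes at most 50 mm and 8.59 degrees, less where a joint would pass 70% of its speed; a pose out of reach is approached as far as the arm can. A call with a gripper value outside its range is refused whole. The fingers move at their own pace and stop on an object; "newtons" is the grip in N (left out, the last holds). Time passes only in rows, so rows that repeat a pose let the fingers close. It gives the time, the measured TCP pose, the force and the opening at its end, in the units of the state.
- bot.get_obs(): the state, without advancing time (a new reading comes with each control period).
- camera(name): name is "side" or "top" or "wrist"; returns a dict with "img" (480x640x3 uint8, red, green, blue), "intrinsics" (3x3 intrinsics, pixels), "origin" and "rotation" of the camera in the world. Camera axes: x right, y up, looking along -z (the intrinsics and any distortion apply to the point x, -y, -z); pixel columns grow to the right and rows downward; lengths in m; the calibration is good to about 2 mm. A picture is of the moment at which its call begins. There is no depth.
- bot.job_done(): hands the job in, once; it reports no verdict.
Trained networks look in the newest picture that a camera, given by its name, has taken for a name from the list of things; names that differ only in an ending like _2 or _b are one class to them, and where a whole thing is asked for, a point or a joint stands for the part that bears it (a point fixed in the world has none). Each returns a list of dicts, best first, with "conf" (0 to 1); they miss things now and then, are a little off and sometimes report something else, mostly with a low value. They report only what shows in the picture. A call takes as long as a camera call. They do not tell look-alikes from the thing itself.
- recognise(query, camera): "box" ([left, top, right, bottom] in pixels, round what is visible of it).
The state is a dict: "time": time; "q": joint angles; "qd": joint speeds; "joint_efforts": joint torques, N m; "ee_pos": TCP position; "tcp_rot": TCP orientation; "wrist_force": force on the tool from outside, world axes, zero at the start; "torque": the same for the moment, N m; "opening": finger opening in m.
Only numpy, scipy, OpenCV 4.12 (cv2) and the standard library are available. Lean on these libraries where they do the work, as an engineer would, in place of code of your own. Each camera call takes 0.05 s, during which the arm holds its last target.

TASK

Lift the yellow belt pack out of the charger and hang it by its belt clip in the empty place on the rail, between the green and the red pack, body on the same side of the bar as theirs. The place is tight: ease it down between them, nudging them apart gently if need be, but leave both hanging. Press it down until the clip clicks home under the springy bar, then stop pressing and let go; use no more force than the click needs and leave everything else where it is.

Things in the scene. Friction and masses are not known exactly. Their poses are not given: they have to be found in the camera images.
- pack_mid (a point): THE ONE TO HANG: black belt-pack transmitter with yellow band and yellow top, 24 mm thick (its x), 64 wide (its y), 108 tall, about 0.16 kg. This point: centre of the body, half-way up. z up, +x out of the back face (12 mm away). The upper 38 mm of front and back face are plain and free to grasp; below, the clip is in the way. A stub aerial (y +20) and a socket (y -19) stand 18 and 6 mm above the top.
- pack: The yellow pack as a whole, clip included; origin at the centre of its underside, 54 mm below pack_mid. Stands upright in either of the charger's two bays at the start. Its side edges are rounded 8 mm at bottom and top.
- pack_seat (a point): Roof of the slot of the yellow pack's belt clip, at x +15, y 0, z +8 mm from pack_mid (3 mm behind the back face). The steel clip, 34 mm wide, stands out of the back here; its slot is open downward, 7 mm deep in x between back face and spring tongue. Hung fully home, this point is less than 1 mm above bar_top.
- pack_lip (a point): Lip of the spring tongue, at x +15.5, z -16.2 mm from pack_mid. It leaves only 2 mm to the back face; below it the tongue flares out at 22 degrees to a mouth 10.5 mm wide, 46 mm under the slot's roof. The bar's top meets the flare when the roof is about 36 mm above it; forcing the lip open takes 9 to 16 N (roof some 25 mm above), then it rubs down the bar at 4 to 9 N.
- bar_top (a point): Middle of the top edge of the hanging rail's flat aluminium bar: 6 mm thick (x), 22 tall, long along y, about 135 mm above the table; z up. Packs hang with the body on its -x side, clip behind, axes parallel to these. Bar free for 150 mm to either side, then bushes and 16 mm posts, 160 mm tall.
- bar: The same bar; origin at bar_top. It sits in soft rubber bushes: sinks straight down 1 mm per newton and comes back. So the lip clicks under its lower edge only once the pack is pressed further than the unloaded height: when the roof is about 2 mm above the bar's present top; the force then drops suddenly. Never load it over 22 N, nor hold it over 14 mm down once the pack is home.
- left_mid (a point): Green-banded pack, otherwise like the yellow one, hanging on the bar at the +y side of the empty place. Centre of its body, half-way up; axes as for pack_mid; hung home it is 8 to 10 mm below bar_top and leans up to 0.07 rad.
- left: The green pack as a whole, origin at its underside. It slides along the bar at about 1 N. The empty place is 62 to 68 mm wide, so the 64 mm yellow pack rubs on its neighbours and may push them some mm apart; it must not press on either with more than 8 N. Pressed from above they jam; light sideways nudges move them.
- right_mid (a point): Red-banded pack, hanging at the -y side of the empty place; centre of its body; otherwise as left_mid.
- right: The red pack as a whole, origin at its underside; otherwise as left.
- pack2_mid (a point): Blue-banded pack of the same kind, in the charger's other bay; centre of its body. Leave alone.
- charger: Grey two-bay drop-in charger, fixed, 125 (x) by 200 (y) by 36 mm tall; origin at the centre of its underside. Bays at y +45 and -45 mm, 27 by 67 mm, 14 mm deep; a pack stands in it upright with its underside 22 mm above the table, its axes parallel to the charger's.
- mug_mid (a point): Blue ceramic mug, 80 mm wide, 92 mm tall; its centre. Leave alone.
- tape_mid (a point): Roll of black tape lying flat, 104 mm wide, 48 mm tall; its centre. Leave alone.
- tub_mid (a point): Clear plastic tub with battery cells, 110 by 75 by 45 mm; its centre. Leave alone.
Not all that is in view belongs to the job. Leave any purple look-alike of the charger alone.

How it is judged:
By the outcome, as a careful person would: the job done as asked, in the order asked, and still so for the second after the job is handed in, with the robot touching nothing.
It also fails if it takes over 64 s, if anything falls off the work surface, if the arm or the gripper's body presses on something with over 40 N, if the wrist force passes 120 N, or if a joint passes its speed limit or range.

## Working session

There is one attempt and no reset: what is moved stays moved. The work goes in short steps, Python scripts to look and compute and a tool call to move; the robot and the scene stay as the last step left them, time stands still between calls to the robot, and variables do not carry over. Pictures are saved under pics/ and viewed, and the job is handed in when it is done.

Besides the shell and the picture viewer there is one more tool, called after "Emit:" as name(argument=value, ...) on one line, values as JSON. apply_moves: Moves the arm, as the interface text tells. Its arguments: {"type":"object","properties":{"targets":{"type":"array"},"newtons":{"type":"number"}},"required":["targets"]}

```bash
mkdir -p pics; ls; cat > h.py <<'E'
import numpy as np,cv2
from workcell import bot,camera,recognise
def snap(n,f):
    c=camera(n);cv2.imwrite(f'pics/{f}.png',cv2.cvtColor(c['img'],cv2.COLOR_RGB2BGR))
    np.savez(f'pics/{f}.npz',K=c['intrinsics'],o=c['origin'],R=c['rotation'],img=c['img']);return c
def load(f): 
    d=np.load(f'pics/{f}.npz');return dict(intrinsics=d['K'],origin=d['o'],rotation=d['R'],img=d['img'])
def ray(c,u,v):
    p=np.linalg.inv(c['intrinsics'])@[u,v,1];d=c['rotation']@np.array([p[0],-p[1],-p[2]]);return np.array(c['origin']),d/np.linalg.norm(d)
def atz(c,u,v,z):
    o,d=ray(c,u,v);return o+d*(z-o[2])/d[2]
def proj(c,P):
    q=np.array(c['rotation']).T@(np.array(P)-c['origin']);q=np.array([q[0],-q[1],-q[2]]);q=c['intrinsics']@q;return q[:2]/q[2]
def tri(obs):
    A=np.zeros((3,3));b=np.zeros(3)
    for c,u,v in obs:
        o,d=ray(c,u,v);M=np.eye(3)-np.outer(d,d);A+=M;b+=M@o
    X=np.linalg.solve(A,b);return X,[proj(c,X)-[u,v] for c,u,v in obs]
E
python3 - <<'E'
from h import *
np.set_printoptions(precision=4,suppress=True)
for n in('side','top','wrist'):
    c=snap(n,n+'0');print(n,c['intrinsics'],c['origin'],c['rotation'],[k for k in c])
    for q in('pack','pack_mid','charger','bar','bar_top','left_mid','right_mid','pack2_mid'):
        print(q,[(np.round(r['box']).astype(int).tolist(),round(r['conf'],2)) for r in recognise(q,n)][:4])
print(bot.get_obs())
E
```

```text
pics
side [[619.5007   0.     328.9476]
 [  0.     619.5007 240.5367]
 [  0.       0.       1.    ]] [ 0.4044 -0.9544  1.1689] [40.34   -1.0332 -6.1967] ['img', 'intrinsics', 'origin', 'rotation']
pack [([317, 123, 333, 164], 0.79), ([214, 392, 276, 440], 0.33)]
pack_mid [([322, 124, 334, 168], 0.72)]
charger [([187, 143, 256, 202], 0.77), ([298, 143, 354, 209], 0.68)]
bar [([355, 234, 396, 318], 0.77)]
bar_top [([360, 238, 396, 314], 0.85), ([377, 158, 412, 208], 0.24)]
left_mid [([340, 199, 358, 253], 0.66)]
right_mid [([357, 244, 379, 301], 0.73), ([360, 232, 396, 314], 0.55)]
pack2_mid [([324, 144, 341, 195], 0.76), ([338, 198, 398, 317], 0.5), ([244, 305, 291, 359], 0.16)]
top [[541.626    0.     317.9424]
 [  0.     541.626  240.6677]
 [  0.       0.       1.    ]] [ 0.4141 -0.047   1.142 ] [  3.9749   0.2777 -88.5735] ['img', 'intrinsics', 'origin', 'rotation']
pack [([135, 193, 181, 217], 0.76), ([276, 160, 455, 201], 0.67), ([482, 299, 530, 360], 0.25)]
pack_mid [([183, 100, 243, 151], 0.56)]
charger [([183, 195, 225, 220], 0.73), ([100, 297, 212, 386], 0.72)]
bar [([277, 15
[... 308 characters left out ...]
 [  0.       0.       1.    ]] [0.053  0.5523 0.3739] [-15.8685   0.0446  77.3979] ['img', 'intrinsics', 'origin', 'rotation']
pack []
pack_mid []
charger [([46, 322, 230, 429], 0.93)]
bar []
bar_top []
left_mid []
right_mid []
pack2_mid []
{'time': 1.35, 'q': array([77.3477,  4.9776, 10.0779, 95.0991,  0.0028, 89.9981]), 'qd': array([-0.0765,  0.0608, -0.0099,  0.0411,  0.0374, -0.0336]), 'joint_efforts': array([ -0.0009, -52.0109,  46.4855,   0.002 ,  -0.    ,   0.    ]), 'ee_pos': array([0.1205, 0.5366, 0.2092]), 'tcp_rot': array([179.9988,  -0.0028, 167.3497]), 'wrist_force': array([ 0.1277, -0.1622, -0.2993]), 'torque': array([ 0.0029, -0.0024, -0.0549]), 'opening': 0.08556451144744842}
```

View pictures.

View pics/side0.png

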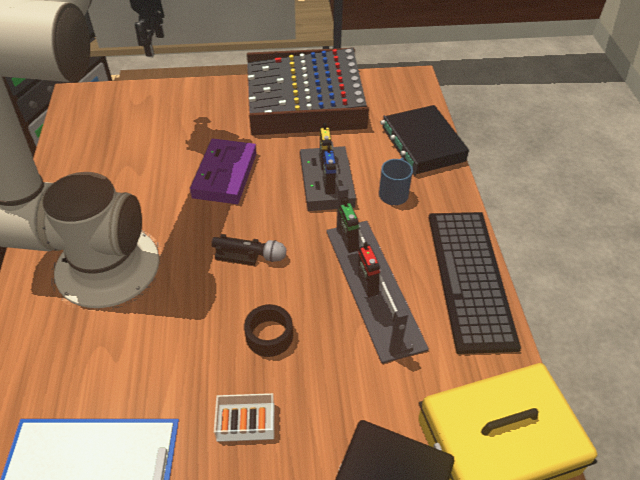

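View pics/top0.png

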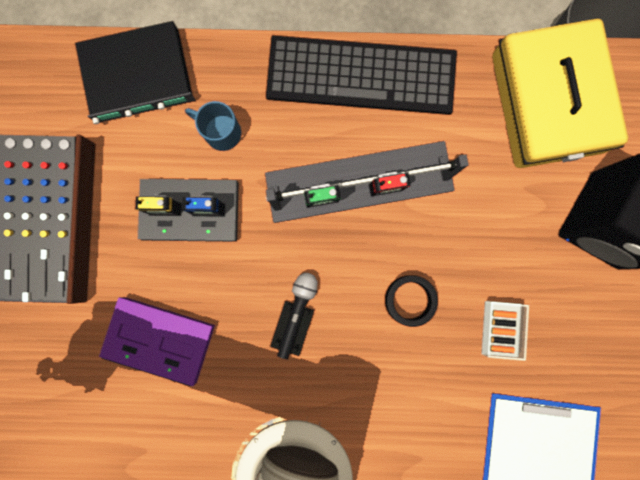

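View pics/wrist0.png

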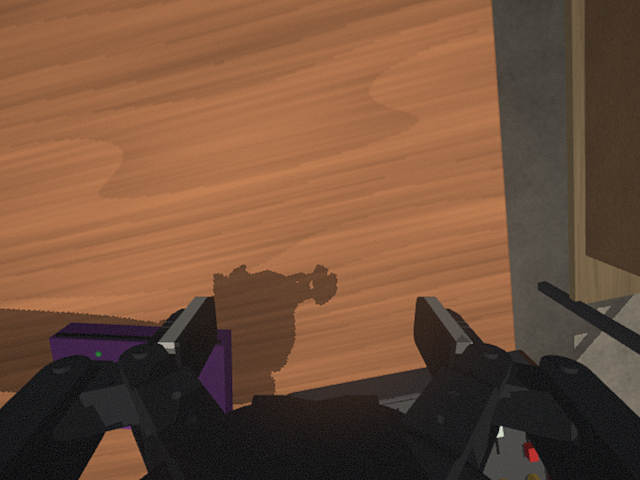

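```bash
python3 - <<'E'
s=open('h.py').read()
s=s.replace("c=camera(n);","c=camera(n);c['rotation']=Rot.from_euler('xyz',c['rotation'],degrees=True).as_matrix();").replace("import numpy as np,cv2","import numpy as np,cv2\nfrom scipy.spatial.transform import Rotation as Rot\nnp.set_printoptions(precision=4,suppress=True)")
open('h.py','w').write(s)
import numpy as np
from scipy.spatial.transform import Rotation as Rot
for n in('side','top','wrist'):
    d=dict(np.load(f'pics/{n}0.npz'));d['R']=Rot.from_euler('xyz',d['R'],degrees=True).as_matrix();np.savez(f'pics/{n}0.npz',**d)
E
python3 - <<'E'
from h import *
t=load('top0');s=load('side0')
def crop(f,x0,y0,x1,y1,k,o):
    im=cv2.cvtColor(load(f)['img'],cv2.COLOR_RGB2BGR)[y0:y1,x0:x1];cv2.imwrite(f'pics/{o}.png',cv2.resize(im,None,fx=k,fy=k,interpolation=cv2.INTER_CUBIC))
crop('top0',125,140,285,250,5,'ct1');crop('side0',290,115,430,220,5,'cs1')
crop('top0',265,140,475,225,3.8,'ct2');crop('side0',320,195,430,365,3.5,'cs2')
print(tri([(t,155,204),(s,325,140)]))
print(atz(t,155,204,.13),atz(t,202,205,.13),'bar',atz(t,283,195,.135),atz(t,455,167,.135))
E
```

```text
(array([0.5472, 0.2727, 0.1161]), [array([-0.0042,  0.3548]), array([ 0.2586, -0.0396])])
[0.546  0.2684 0.13  ] [0.5463 0.1797 0.13  ] bar [0.5682 0.0273 0.135 ] [ 0.629  -0.2944  0.135 ]
```

View pics/ct1.png

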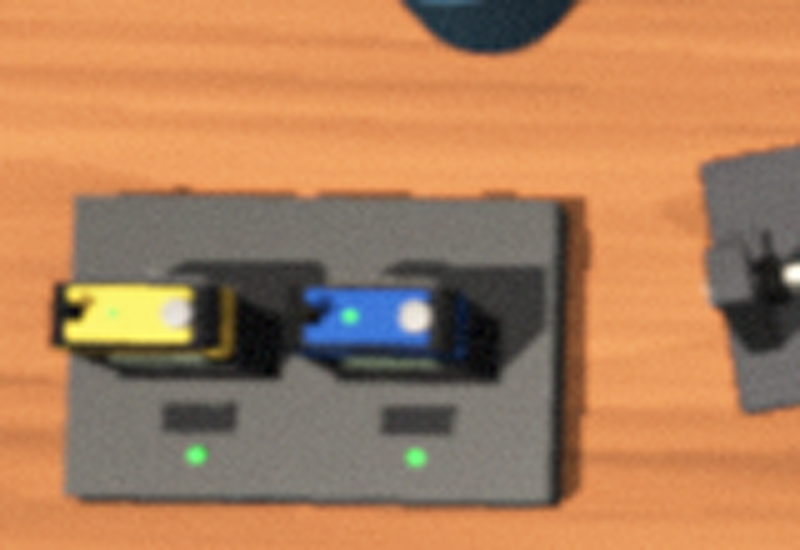

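View pics/ct2.png

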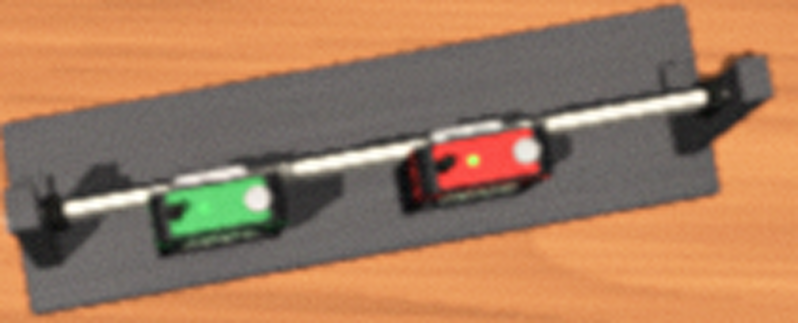

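View pics/cs2.png

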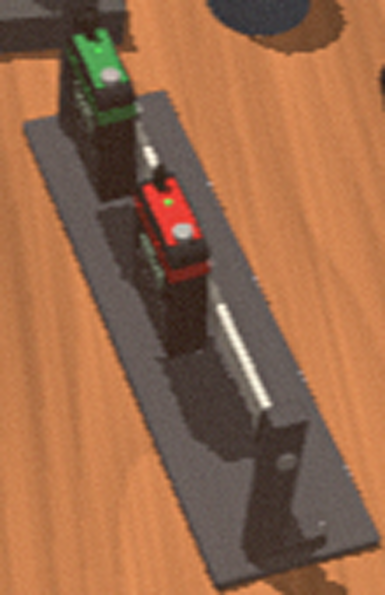

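View pics/cs1.png

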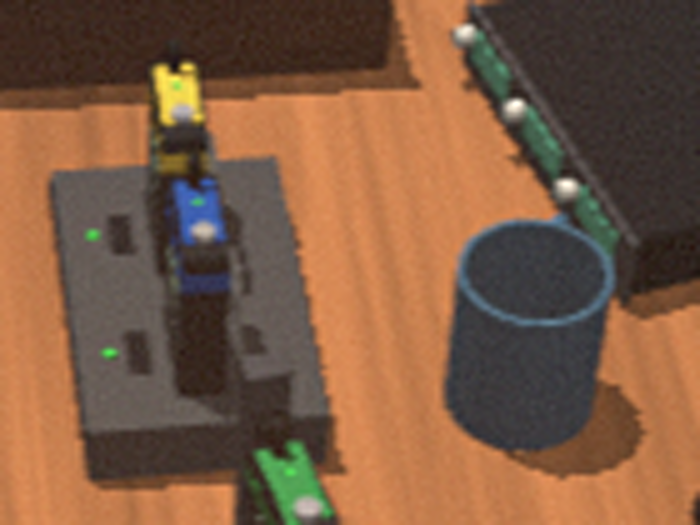

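Emit:
apply_moves(targets=[1.3,-0.8,0.3,0,0,-1.4,1,2.6,-1.6,0.6,0,0,-2.8,1,3.9,-2.4,1,0,0,-4.2,1,5.2,-3.2,1,0,0,-5.6,1,6.5,-4,1,0,0,-7,1], newtons=60)

```text
time: 1.85
ee_pos: [0.3169, 0.4156, 0.2398]
tcp_rot: [179.9, -0.0, 125.0]
wrist_force: [0.6, 0.4, -0.2]
opening: 0.0853
```

Emit:
apply_moves(targets=[1.3,-1,0,0,0,-1.2,1,2.6,-2.1,0,0,0,-2.4,1,3.9,-3.2,0,0,0,-3.6,1,5.2,-4.3,0,0,0,-4.8,1,6.5,-5.3,0,0,0,-6,1])

```text
time: 2.35
ee_pos: [0.5098, 0.2574, 0.2395]
tcp_rot: [180.0, -0.0, 89.0]
wrist_force: [0.3, 1.1, 1.1]
opening: 0.0854
```

Emit:
apply_moves(targets=[0.3,0,0,0,0,0,1,0.3,0,0,0,0,0,1])

```text
time: 2.55
ee_pos: [0.5186, 0.2583, 0.2384]
tcp_rot: [-179.9, 0.0, 89.2]
wrist_force: [-0.3, 0.5, -0.5]
opening: 0.0853
```

```bash
python3 - <<'E'
from h import *
c=snap('wrist','w1');print(c['origin'],bot.get_obs()['ee_pos'],bot.get_obs()['tcp_rot'])
for q in('pack','pack_mid'):
        print(q,[(np.round(r['box']).astype(int).tolist(),round(r['conf'],2)) for r in recognise(q,'wrist')][:4])
E
```

```text
[0.52   0.3282 0.4031] [0.5176 0.2591 0.2388] [-179.9476    0.0084   89.3532]
pack [([327, 158, 368, 241], 0.75)]
pack_mid [([328, 162, 368, 244], 0.84)]
```

View pics/w1.png

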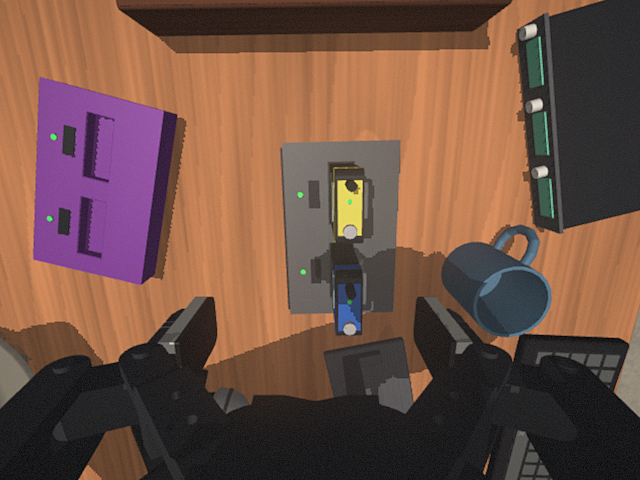

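```bash
cat >> h.py <<'E'
def crop(f,x0,y0,x1,y1,k,o):
    im=cv2.cvtColor(load(f)['img'],cv2.COLOR_RGB2BGR)[y0:y1,x0:x1];cv2.imwrite(f'pics/{o}.png',cv2.resize(im,None,fx=k,fy=k,interpolation=cv2.INTER_CUBIC))
E
python3 -c "
from h import *
crop('w1',270,130,420,350,2.7,'cw1');crop('w1',320,150,390,260,5.4,'cw1b')"
```

```text
(no output)
```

View pics/cw1.png

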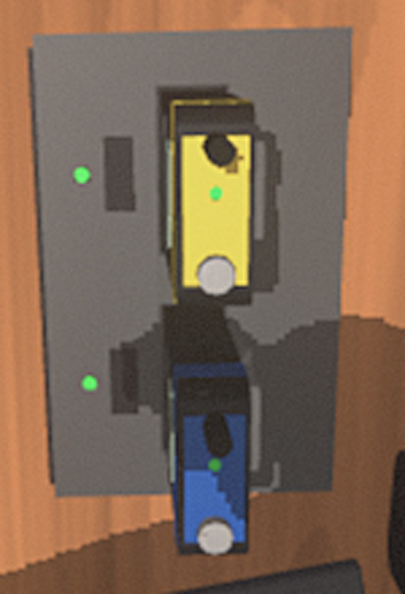

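View pics/cw1b.png

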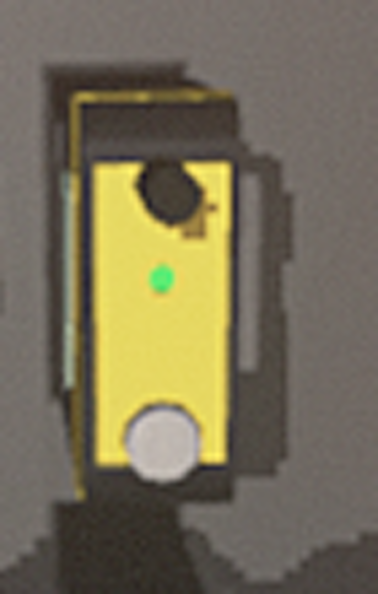

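```bash
python3 - <<'E'
from h import *
w=load('w1');t=load('top0');s=load('side0')
p=lambda x,y:(320+x/5.4,150+y/5.4)
a=[(w,*p(160.5,279)),(t,125+113/5,140+313/5),(s,290+177/5,115+86/5)]
print('LED',tri(a)); print(tri(a[::2]),tri(a[:2]))
b=[(w,*p(163,442)),(t,125+177/5,140+313/5),(s,290+182/5,115+113/5)]
print('socket',tri(b))
for x,y in((95,160),(232,160),(231,465),(96,465)):print(atz(w,*p(x,y),.130))
C=[atz(w,270+x/2.7,130+y/2.7,.036) for x,y in((35,36),(352,28),(332,490),(57,494))]
print(np.array(C),np.mean(C,0))
for i,j in((0,3),(1,2),):
    d=C[i]-C[j];print(np.degrees(np.arctan2(-d[0],d[1])),np.linalg.norm(d))
for i,j in((0,1),(3,2),):
    d=C[j]-C[i];print(np.degrees(np.arctan2(d[1],d[0])),np.linalg.norm(d))
E
```

```text
LED (array([0.5482, 0.2842, 0.1309]), [array([0.6729, 1.4501]), array([-1.0467,  0.0069]), array([-0.1377,  0.4086])])
(array([0.5481, 0.2854, 0.1312]), [array([0.661 , 0.0209]), array([-0.2073,  0.0251])]) (array([0.5487, 0.2843, 0.1245]), [array([0.4956, 0.034 ]), array([-0.0163,  0.2186])])
socket (array([0.5484, 0.2593, 0.1337]), [array([0.311 , 1.4644]), array([-1.1102,  0.0006]), array([-0.0214,  0.4596])])
[0.5376 0.3032 0.13  ]
[0.5581 0.303  0.13  ]
[0.5592 0.2558 0.13  ]
[0.5381 0.256  0.13  ]
[[0.4858 0.3331 0.036 ]
 [0.6095 0.3346 0.036 ]
 [0.612  0.1356 0.036 ]
 [0.4881 0.1351 0.036 ]] [0.5488 0.2346 0.036 ]
0.6576338936467714 0.19804522222832954
0.7309835964695623 0.1989591695932807
0.677845052705693 0.12365783772532847
0.2552864056505833 0.12391559154481956
```

Emit:
apply_moves(targets=[0.98,0.7,-0.5,0,0,0.2,1,0.98,0.7,-1.7,0,0,0.2,1,0.98,0.7,-2.6,0,0,0.2,1,0.98,0.7,-2.6,0,0,0.2,1,0.98,0.7,-2.6,0,0,0.2,1])

```text
time: 3.2
ee_pos: [0.5459, 0.281, 0.1623]
tcp_rot: [180.0, -0.0, 90.7]
wrist_force: [1.4, 0.4, 0.7]
opening: 0.0853
```

```bash
python3 - <<'E'
from h import *
c=snap('wrist','w2');o=bot.get_obs();print(c['origin'],o['ee_pos'],o['tcp_rot'],o['wrist_force'],o['time'])
E
```

```text
[0.5454 0.3508 0.3269] [0.5466 0.281  0.1634] [179.8901  -0.0565  90.6356] [0.1843 0.8622 0.058 ] 3.25
```

View pics/w2.png

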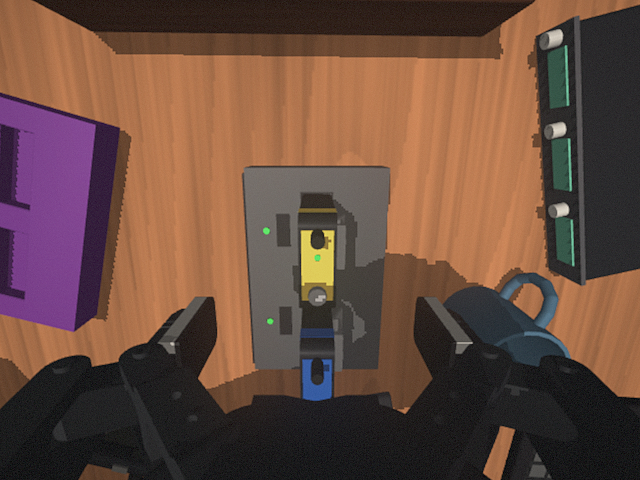

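Emit:
apply_moves(targets=[0.03,-0.05,-1.1,0,0,0,1,0.03,-0.05,-2.2,0,0,0,1,0.03,-0.05,-2.2,0,0,0,1,0.03,-0.05,-2.2,0,0,0,0.6,0.03,-0.05,-2.2,0,0,0,0.1])

```text
time: 3.75
ee_pos: [0.5489, 0.2793, 0.0983]
tcp_rot: [179.8, -0.1, 90.6]
wrist_force: [-0.4, -0.5, -0.0]
opening: 0.0592
```

Emit:
apply_moves(targets=[0,0,0,0,0,0,0.1,0,0,0,0,0,0,0.1,0,0,0,0,0,0,0.1,0,0,0,0,0,0,0.1,0,0,0,0,0,0,0.1], newtons=70)

```text
time: 4.25
ee_pos: [0.5484, 0.279, 0.0967]
tcp_rot: [179.9, -0.1, 90.5]
wrist_force: [-0.4, 0.9, 6.4]
opening: 0.0218
```

```bash
python3 - <<'E'
from h import *
c=snap('wrist','w3');o=bot.get_obs();print(o['ee_pos'],o['opening'],o['wrist_force'],o['torque'],o['time'])
E
```

```text
[0.5484 0.279  0.0967] 0.022004112435201978 [-0.8656 -1.0232  5.5142] [0.0081 0.0988 0.0182] 4.3
```

View pics/w3.png

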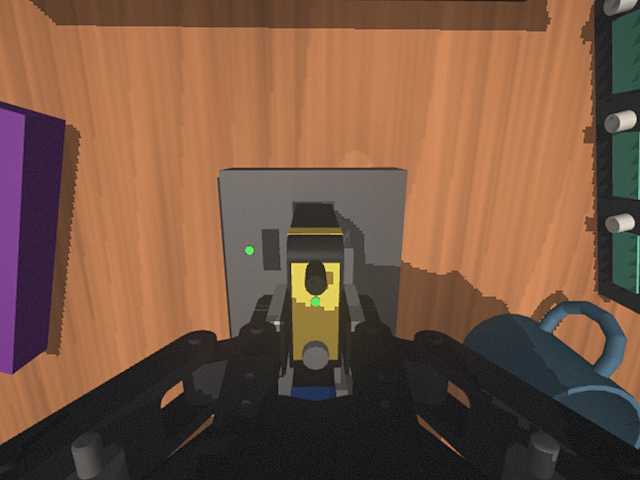

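Emit:
apply_moves(targets=[0,0,0.3,0,0,0,0.1,0,0,0.8,0,0,0,0.1,0,0,1.8,0,0,0,0.1,0,0,3.2,0,0,0,0.1,0,0,4.6,0,0,0,0.1])

```text
time: 4.8
ee_pos: [0.5474, 0.2784, 0.2355]
tcp_rot: [-180.0, 0.0, 90.5]
wrist_force: [0.7, 0.5, -1.2]
opening: 0.0221
```

```bash
python3 - <<'E'
from h import *
c=snap('wrist','w4');o=bot.get_obs();print(o['ee_pos'],o['opening'],o['wrist_force'],o['torque'],o['time'])
t=load('top0')
print(atz(t,323,194.5,.18),atz(t,391,182,.18))
E
```

```text
[0.5485 0.279  0.2435] 0.022217129331688477 [-3.3858 -2.1728  3.9296] [-0.0883  0.317  -0.0243] 4.85
[ 0.5639 -0.0476  0.18  ] [ 0.5895 -0.169   0.18  ]
```

View pics/w4.png

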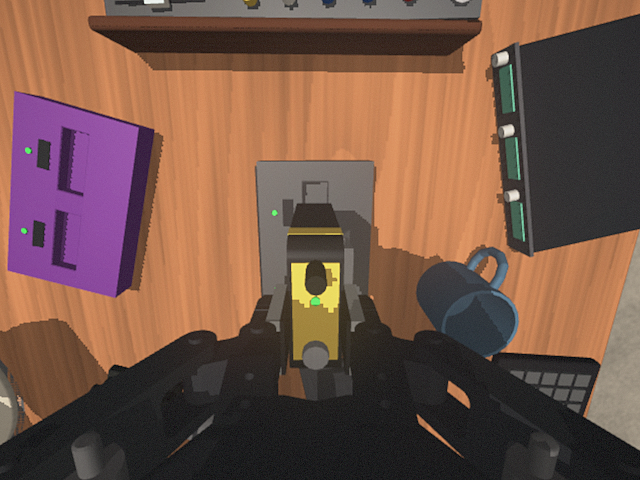

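Emit:
apply_moves(targets=[-0.1,-1,0.6,0,0,0.3,0.1,-0.2,-2.5,1.2,0,0,0.6,0.1,-0.3,-4.1,1.8,0,0,0.9,0.1,-0.4,-5.7,2.4,0,0,1.2,0.1,-0.5,-7.3,2.4,0,0,1.6,0.1])

```text
time: 5.35
ee_pos: [0.5327, 0.0589, 0.3085]
tcp_rot: [179.8, 0.0, 100.3]
wrist_force: [1.0, 0.1, -1.6]
opening: 0.0215
```

Emit:
apply_moves(targets=[-0.1,-1.6,0,0,0,0,0.1,-0.2,-3.2,0,0,0,0,0.1,-0.3,-4.8,0,0,0,0,0.1,-0.4,-6.4,0,0,0,0,0.1,-0.4,-7.6,0,0,0,0,0.1])

```text
time: 5.85
ee_pos: [0.52, -0.1703, 0.3063]
tcp_rot: [179.9, 0.0, 100.1]
wrist_force: [0.5, 0.5, -0.8]
opening: 0.0217
```

Emit:
apply_moves(targets=[0,0,0,0,0,0,0.1,0,0,0,0,0,0,0.1,0,0,0,0,0,0,0.1])

```text
time: 6.15
ee_pos: [0.5209, -0.1671, 0.3057]
tcp_rot: [180.0, -0.0, 100.2]
wrist_force: [0.3, 0.7, -1.5]
opening: 0.022
```

```bash
python3 - <<'E'
from h import *
c=snap('wrist','w5');o=bot.get_obs();print(o['ee_pos'],o['tcp_rot'],o['opening'],o['wrist_force'],o['torque'],o['time'])
E
```

```text
[ 0.5209 -0.1668  0.3057] [179.9724   0.0053 100.2172] 0.021655410700821966 [ 0.0559  0.0418 -1.1094] [ 0.0133 -0.0248 -0.0111] 6.2
```

View pics/w5.png

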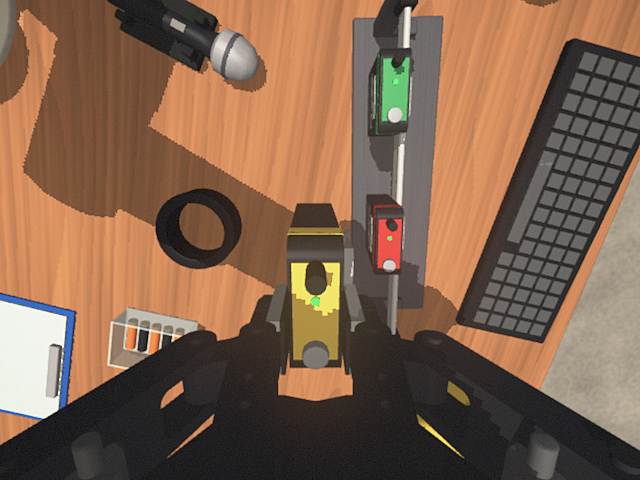

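Emit:
apply_moves(targets=[0,1.2,0,0,0,0,0.1,0,2.4,0,0,0,0,0.1,0,2.4,0,0,0,0,0.1,0,2.4,0,0,0,0,0.1])

```text
time: 6.6
ee_pos: [0.5209, -0.0941, 0.3057]
tcp_rot: [180.0, 0.0, 100.3]
wrist_force: [-0.6, 0.4, -1.7]
opening: 0.0219
```

```bash
python3 - <<'E'
from h import *
c=snap('wrist','w6');o=bot.get_obs();print(o['ee_pos'],o['tcp_rot'],o['opening'],o['wrist_force'],o['torque'],o['time'])
crop('w5',340,0,450,340,1.75,'cw5')
crop('w5',350,30,430,290,2.3,'cw5')
crop('w5',350,40,430,150,5.4,'cw5a');crop('w5',350,180,430,290,5.4,'cw5b')
E
```

```text
[ 0.5209 -0.0949  0.3055] [179.9798   0.0207 100.2682] 0.021927977063595165 [ 0.1565 -0.4931 -2.202 ] [-0.0054  0.0204  0.0321] 6.65
```

View pics/w6.png

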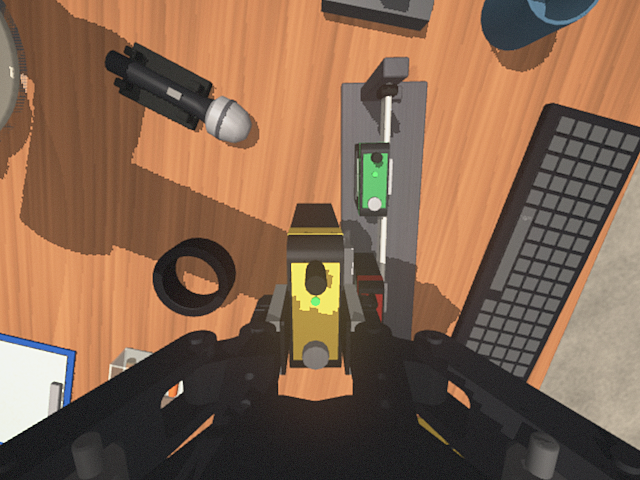

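View pics/cw5a.png

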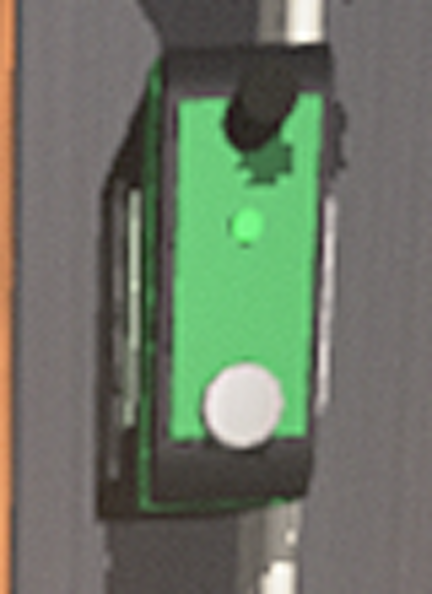

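View pics/cw5b.png

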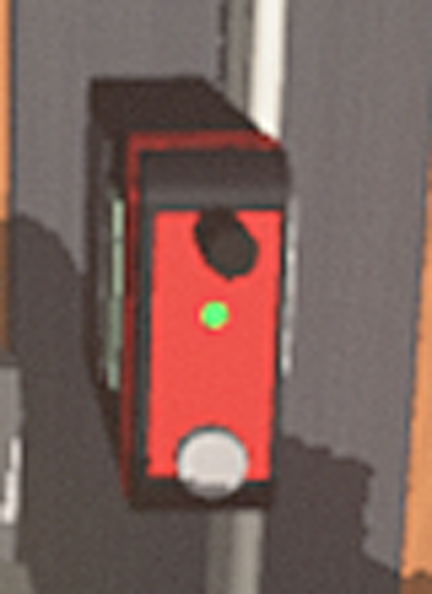

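```bash
python3 - <<'E'
from h import *
crop('w6',340,50,420,270,2.7,'cw6');crop('w6',345,135,405,225,6.5,'cw6a');crop('side0',335,195,385,245,12,'cs3');crop('side0',350,235,400,305,8,'cs4');crop('w5',380,120,420,220,6,'cw5c')
E
```

```text
(no output)
```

View pics/cw6a.png

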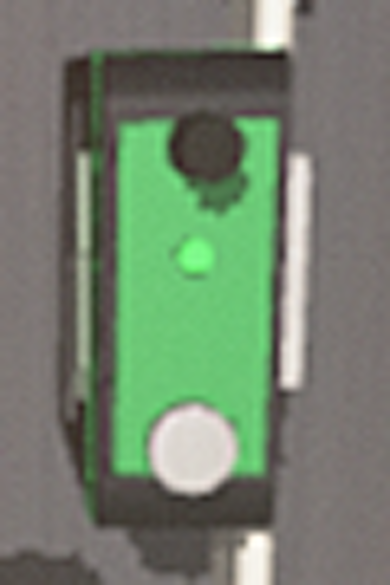

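View pics/cs3.png

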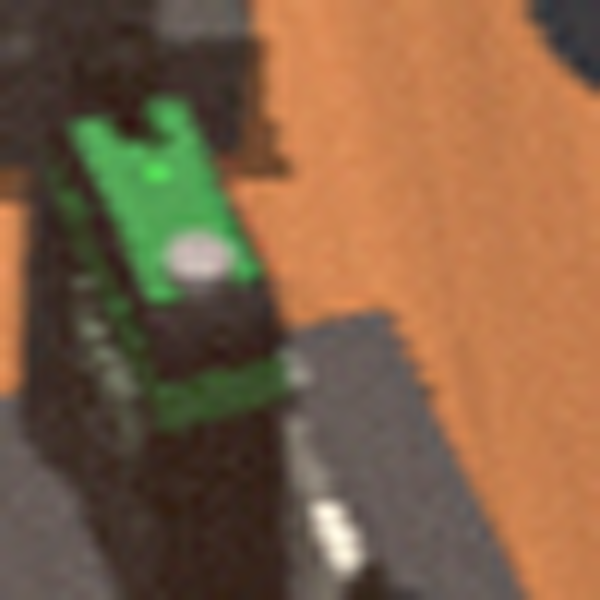

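View pics/cs4.png

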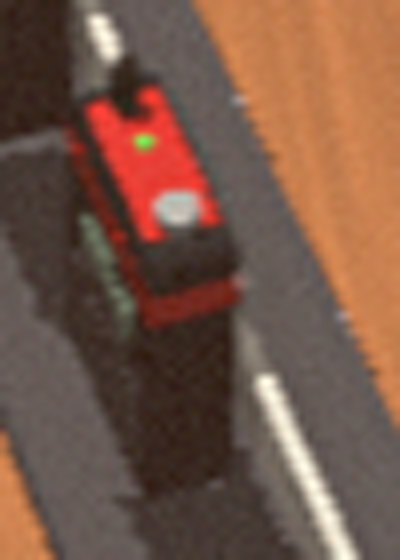

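View pics/cw6.png

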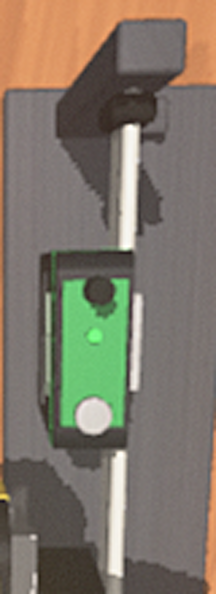

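```bash
python3 - <<'E'
from h import *
w5=load('w5');w6=load('w6');s=load('side0');t=load('top0')
a=lambda x,y:(350+x/5.4,40+y/5.4); b=lambda x,y:(350+x/5.4,180+y/5.4); e=lambda x,y:(345+x/6.5,135+y/6.5)
g=lambda x,y:(335+x/12,195+y/12); r=lambda x,y:(350+x/8,235+y/8)
print('gLED w5w6',tri([(w5,*a(247,224)),(w6,*e(195,256))]))
print('gLED all',tri([(w5,*a(247,224)),(w6,*e(195,256)),(s,*g(157,172))]))
print('gsock',tri([(w5,*a(243,406)),(w6,*e(194,448)),(s,*g(197,255))]))
print('rLED',tri([(w5,*b(214,315)),(s,*r(144,141))]))
print('rsock',tri([(w5,*b(212,461)),(s,*r(177,208))]))
for nm,L in(('g5',[(w5,*a(178,100)),(w5,*a(323,95)),(w5,*a(307,438)),(w5,*a(170,438))]),('g6',[(w6,*e(118,122)),(w6,*e(279,118)),(w6,*e(268,474)),(w6,*e(113,476))]),('r5',[(w5,*b(153,210)),(w5,*b(281,210)),(w5,*b(271,478)),(w5,*b(146,477))])):
    P=np.array([atz(c,u,v,.181) for c,u,v in L]);d=(P[0]+P[1]-P[2]-P[3])/2
    print(nm,P[:,:2].tolist(),P.mean(0),'yaw',np.degrees(np.arctan2(-d[0],d[1])),np.linalg.norm(d))
# bar
def nrm(c,p,q): 
    n=np.cross(ray(c,*p)[1],ray(c,*q)[1]);return n/np.linalg.norm(n)
p5=(w5,a(278,570),b(268,50)); 
for nm,(c,p,q) in dict(w5=(w5,a(278,575),b(268,50)),w5b=(w5,(406,20),(400,175)),w6=(w6,(340+130/2.7,50+200/2.7),e(253,560))).items():
    n1=nrm(c,p,q);n2=nrm(s,r(262,382),r(345,545));d=np.cross(n1,n2);d/=np.linalg.norm(d)
    A=np.array([n1,n2,[0,1,0]]);X=np.linalg.solve(A,[n1@c['origin'],n2@s['origin'],-.11])
    print(nm,X,d,'yaw',np.degrees(np.arctan(-d[0]/d[1])),'z135:',atz(c,*p,.135),atz(c,*q,.135))
E
```

```text
gLED w5w6 (array([ 0.5626, -0.0375,  0.1827]), [array([0.0265, 0.004 ]), array([-0.0245, -0.0047])])
gLED all (array([ 0.5632, -0.0374,  0.1814]), [array([0.4603, 0.3501]), array([ 0.4738, -0.1047]), array([-0.3565,  0.045 ])])
gsock (array([ 0.5677, -0.0619,  0.1852]), [array([ 0.3346, -0.2309]), array([-0.0301,  0.1732]), array([-0.0959,  0.0547])])
rLED (array([ 0.5888, -0.1631,  0.1821]), [array([0.3913, 0.0581]), array([-0.161 ,  0.0489])])
rsock (array([ 0.5937, -0.1874,  0.1845]), [array([0.1526, 0.0245]), array([-0.0644,  0.0203])])
g5 [[0.5490961313999774, -0.02295944466330689], [0.5695318599037231, -0.0186150001603443], [0.5789987765263032, -0.06425740863789095], [0.558591128803166, -0.06793838177461682]] [ 0.5641 -0.0434  0.181 ] yaw 11.81825112203519 0.04629196058673584
g6 [[0.5492616634433926, -0.02278007291230674], [0.5695664761026542, -0.01855162805721582], [0.5792017712991142, -0.06389072967761303], [0.5587127915531704, -0.06792274910148255]] [ 0.5642 -0.0433  0.181 ] yaw 11.91147205916431 0.046236467399137005
r5 [[0.5746914006027154, -0.14777607025025197], [0.5953209324516219, -0.14405523949646612], [0.6052112148234685, -0.1896827931281163], [0.584149460575243, -0.19329692973012808]] [ 0.5898 -0.1687  0.181 ] yaw 11.98445166724042 0.04658967579900229
w5 [ 0.6039 -0.11    0.1063] [ 0.1365 -0.9597  0.2458] yaw 8.095501131099464 z135: [ 0.5909 -0.0822  0.135 ] [ 0.5992 -0.1224  0.135 ]
w5b [ 0.6031 -0.11    0.1085] [ 0.1518 -0.966   0.2094] yaw 8.92888551239789 z135: [0.5683 0.0222 0.135 ] [ 0.5961 -0.1087  0.135 ]
w6 [ 0.601  -0.11    0.1142] [ 0.1398 -0.9611  0.2381] yaw 8.273431470798375 z135: [0.5731 0.0085 0.135 ] [ 0.5914 -0.0838  0.135 ]
```

```bash
python3 - <<'E'
from h import *
crop('w6',270,195,360,385,3.1,'cw6h')
E
```

```text
(no output)
```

View pics/cw6h.png

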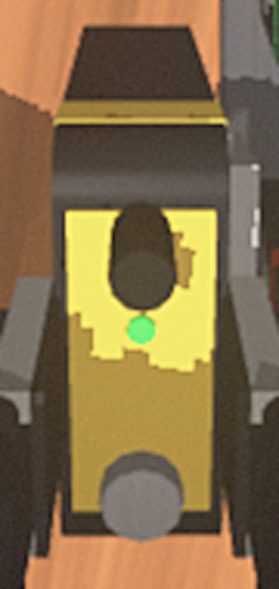

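```bash
python3 - <<'E'
from h import *
w=load('w6');h=lambda x,y:(270+x/3.1,195+y/3.1)
tcp=np.array([.5209,-.0949,.3055]);ps=np.radians(10.27)
n=np.array([np.cos(ps),np.sin(ps),0]);t=np.array([-n[1],n[0],0])
def loc(p,z): d=atz(w,*h(*p),z)-tcp;return np.array([d@n,d@t,d[2]])*1e3
top=.3055-.0207+.054
P=np.array([loc(p,top) for p in((65,209),(216,209),(211,512),(72,511))]);print(P,P.mean(0));d=(P[0]+P[1]-P[2]-P[3])/2;print('rel yaw',np.degrees(np.arctan2(-d[0],d[1])),np.linalg.norm(d),np.linalg.norm(P[1]-P[0]))
print('LED',loc((141,330),top),'sock',loc((141,498),top+.006))
print('botedge',loc((83,27),top-.105),loc((190,27),top-.105))
print('band',loc((55,122),top-.012),loc((228,122),top-.012))
# hung packs ref: recompute n/t coordinates
E
```

```text
[[ -9.5875  24.66    33.3   ]
 [ 10.7279  24.7007  33.3   ]
 [ 11.0493 -22.424   33.3   ]
 [ -9.3893 -22.2939  33.3   ]] [ 0.7001  1.1607 33.3   ]
rel yaw 0.31647050462062287 47.04005092700803 20.3154771996882
LED [ 0.6819  6.858  33.3   ] sock [  0.7285 -15.9341  39.3   ]
botedge [-12.5539  32.2484 -71.7   ] [ 12.0778  32.2983 -71.7   ]
band [-11.6895  33.646   21.3   ] [13.1039 33.6959 21.3   ]
```

Emit:
apply_moves(targets=[1,-0.2,0,0,0,0.12,0.1,1.92,-0.39,0,0,0,0.23,0.1,1.92,-0.39,0,0,0,0.23,0.1,1.92,-0.39,0,0,0,0.23,0.1])

```text
time: 7.05
ee_pos: [0.5786, -0.108, 0.3043]
tcp_rot: [-179.9, -0.0, 101.5]
wrist_force: [-0.1, 1.6, -1.5]
opening: 0.0219
```

```bash
python3 - <<'E'
from h import *
c=snap('wrist','w7');o=bot.get_obs();print(o['ee_pos'],o['tcp_rot'],o['wrist_force'],o['torque'],o['time'])
snap('side','s7');snap('top','t7')
crop('s7',310,90,430,340,2.4,'cs7')
E
```

```text
[ 0.5782 -0.1078  0.305 ] [-179.9605   -0.0112  101.4896] [ 0.5448 -0.274  -0.6316] [ 0.0182  0.0464 -0.011 ] 7.1
```

View pics/w7.png

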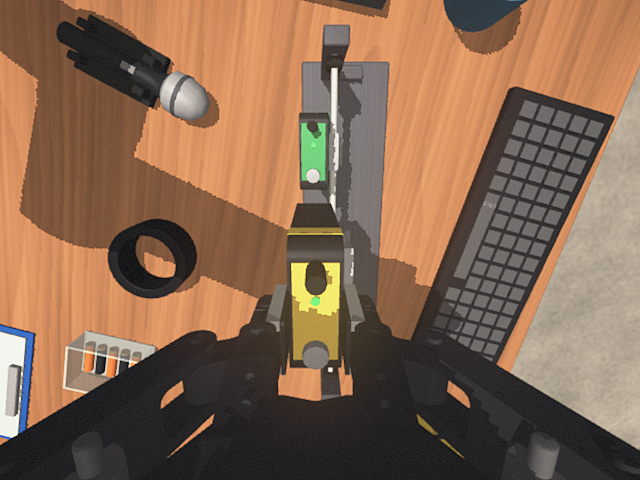

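View pics/cs7.png

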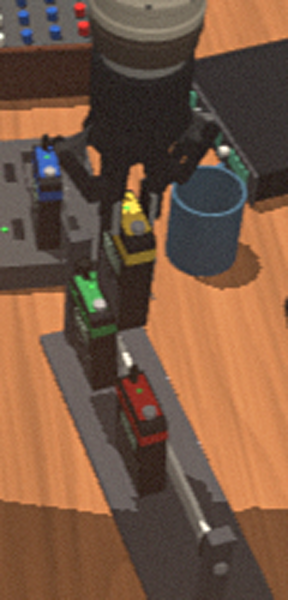

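```bash
python3 - <<'E'
from h import *
crop('w7',290,55,360,215,3.7,'cw7')
crop('w7',320,80,350,115,14,'cw7a');crop('w7',320,185,350,210,14,'cw7b')
E
```

```text
(no output)
```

View pics/cw7a.png

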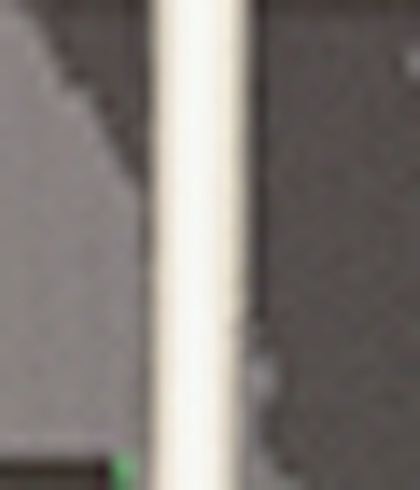

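View pics/cw7b.png

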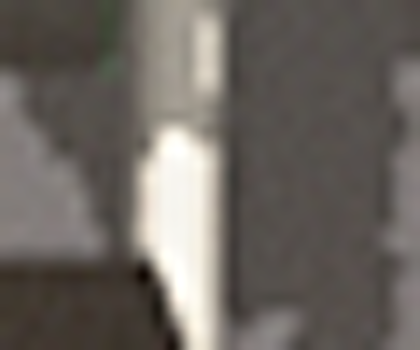

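View pics/cw7.png

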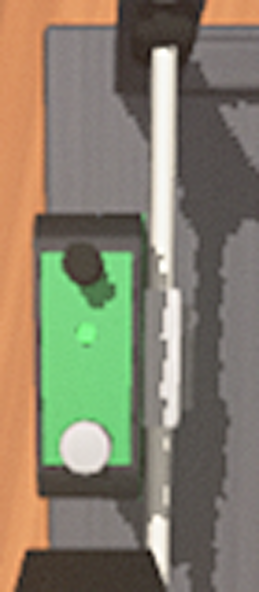

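```bash
python3 - <<'E'
from h import *
w=load('w7')
tcp=np.array([.5782,-.1078,.305]);ps=np.radians(11.49)
n=np.array([np.cos(ps),np.sin(ps),0]);t=np.array([-n[1],n[0],0])
def loc(p,z): d=atz(w,*p,z)-tcp;return np.array([d@n,d@t])*1e3
for p in((334.4,97),(332.9,199)):
  for z in(.135,.138):print(loc(p,z))
e=lambda x,y:(290+x/3.7,55+y/3.7)
P=np.array([loc(e(*p),.181) for p in((42,250),(135,250),(132,466),(42,466))]);print(P,P.mean(0))
print('LED',loc(e(87,333),.181))
f=lambda x,y:(270+x/3.1,195+y/3.1)
# held plate ctr column
print(loc((316,301),.305+.0333))
E
```

```text
[ 18.2706 114.9732]
[ 18.1155 114.5642]
[18.3558 20.3294]
[18.1999 20.7705]
[[-10.6956  89.4377]
 [  9.7726  89.4517]
 [  9.5651  42.5147]
 [-11.1803  42.4933]] [-0.6345 65.9744]
LED [-0.7968 71.9179]
[1.2299 6.3961]
```

Emit:
apply_moves(targets=[0.03,0.04,-0.7,0,0,0,0.1,0.03,0.04,-1.4,0,0,0,0.1,0.03,0.04,-1.7,0,0,0,0.1,0.03,0.04,-1.9,0,0,0,0.1,0.03,0.04,-2.1,0,0,0,0.1])

```text
time: 7.7
ee_pos: [0.5792, -0.1062, 0.2429]
tcp_rot: [179.9, 0.0, 101.5]
wrist_force: [-0.8, 0.5, -0.7]
opening: 0.022
```

Emit:
apply_moves(targets=[0,0,-0.05,0,0,0,0.1,0,0,-0.1,0,0,0,0.1])

```text
time: 7.9
ee_pos: [0.5794, -0.1063, 0.2397]
tcp_rot: [180.0, 0.0, 101.5]
wrist_force: [0.8, 0.6, -1.6]
opening: 0.0219
```

```bash
python3 - <<'E'
from h import *
o=bot.get_obs();c=snap('wrist','w8');print(o['ee_pos'],o['tcp_rot'],o['wrist_force'],o['torque'],o['time'])
snap('side','s8');crop('s8',310,90,430,340,2.4,'cs8')
crop('w8',270,60,370,260,3,'cw8')
E
```

```text
[ 0.5794 -0.1063  0.2397] [179.9587   0.0163 101.5261] [ 0.8497  0.6159 -1.5583] [-0.0558 -0.0606 -0.0516] 7.9
```

View pics/cw8.png

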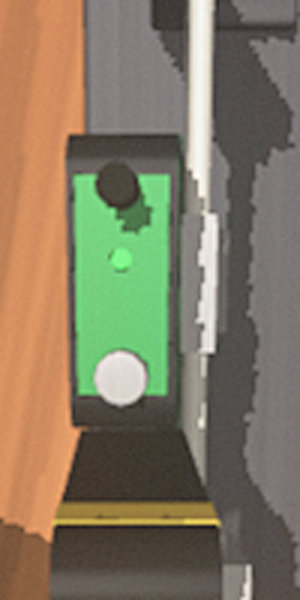

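View pics/cs8.png

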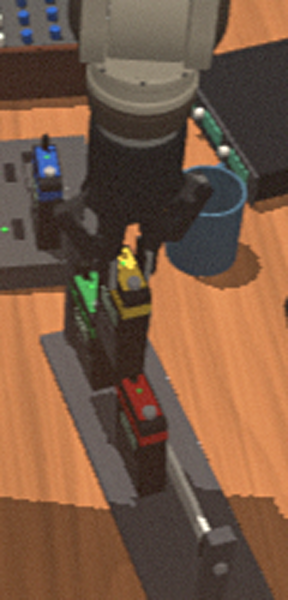

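Emit:
apply_moves(targets=[0,0,-0.15,0,0,0,0.1,0,0,-0.3,0,0,0,0.1,0,0,-0.45,0,0,0,0.1,0,0,-0.6,0,0,0,0.1,0,0,-0.75,0,0,0,0.1])

```text
time: 8.5
ee_pos: [0.5793, -0.1062, 0.2162]
tcp_rot: [-180.0, -0.0, 101.5]
wrist_force: [0.3, 0.7, -0.8]
opening: 0.0222
```

Emit:
apply_moves(targets=[0,0,-0.15,0,0,0,0.1,0,0,-0.25,0,0,0,0.1,0,0,-0.35,0,0,0,0.1])

```text
time: 8.8
ee_pos: [0.5793, -0.1062, 0.2059]
tcp_rot: [-180.0, -0.0, 101.5]
wrist_force: [-0.5, -0.9, -1.5]
opening: 0.0224
```

Emit:
apply_moves(targets=[0,0,-0.1,0,0,0,0.1,0,0,-0.2,0,0,0,0.1,0,0,-0.3,0,0,0,0.1,0,0,-0.4,0,0,0,0.1,0,0,-0.5,0,0,0,0.1])

```text
time: 9.3
ee_pos: [0.5794, -0.1062, 0.1909]
tcp_rot: [180.0, 0.0, 101.5]
wrist_force: [-0.1, 1.0, -1.2]
opening: 0.022
```

```bash
python3 - <<'E'
from h import *
o=bot.get_obs();c=snap('wrist','w9');print(o['ee_pos'],o['tcp_rot'],o['wrist_force'],o['torque'],o['time'])
crop('w9',260,120,380,380,2.3,'cw9')
E
```

```text
[ 0.5794 -0.1062  0.1909] [179.9986   0.0009 101.5353] [-0.1281  1.0227 -1.207 ] [0.0284 0.0143 0.0209] 9.3
```

View pics/cw9.png

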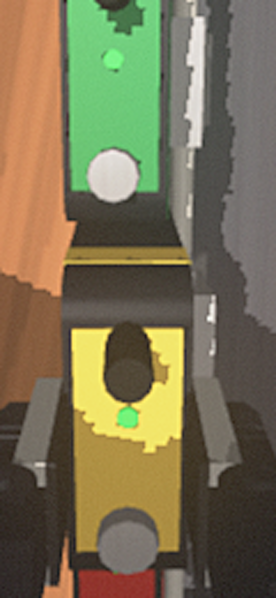

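Emit:
apply_moves(targets=[0.03,0.006,0,0,0,0,0.1,0.03,0.006,0,0,0,0,0.1])

```text
time: 9.55
ee_pos: [0.5804, -0.106, 0.1912]
tcp_rot: [180.0, 0.0, 101.5]
wrist_force: [0.5, 0.0, -1.4]
opening: 0.0221
```

Emit:
apply_moves(targets=[0.02,0.004,0,0,0,0,0.1,0.02,0.004,0,0,0,0,0.1])

```text
time: 9.75
ee_pos: [0.581, -0.1059, 0.1913]
tcp_rot: [180.0, 0.0, 101.5]
wrist_force: [0.4, 0.7, -1.2]
opening: 0.0219
```

Emit:
apply_moves(targets=[0.02,0.004,0,0,0,0,0.1,0.02,0.004,0,0,0,0,0.1])

```text
time: 9.95
ee_pos: [0.5815, -0.1058, 0.1912]
tcp_rot: [-180.0, 0.0, 101.5]
wrist_force: [-0.5, 0.5, -0.8]
opening: 0.022
```

Emit:
apply_moves(targets=[0.02,0.004,0,0,0,0,0.1,0.02,0.004,0,0,0,0,0.1])

```text
time: 10.15
ee_pos: [0.5817, -0.1057, 0.1911]
tcp_rot: [-180.0, -0.0, 101.5]
wrist_force: [-2.3, -0.9, -1.1]
opening: 0.0219
```

Emit:
apply_moves(targets=[-0.01,0,-0.05,0,0,0,0.1,-0.01,0,-0.1,0,0,0,0.1,-0.01,0,-0.15,0,0,0,0.1,-0.01,0,-0.2,0,0,0,0.1,-0.01,0,-0.25,0,0,0,0.1])

```text
time: 10.65
ee_pos: [0.5816, -0.1057, 0.1836]
tcp_rot: [-180.0, 0.0, 101.5]
wrist_force: [-2.7, -0.4, 1.2]
opening: 0.0222
```

Emit:
apply_moves(targets=[0,0,-0.05,0,0,0,0.1,0,0,-0.1,0,0,0,0.1,0,0,-0.15,0,0,0,0.1])

```text
time: 10.95
ee_pos: [0.5816, -0.1057, 0.1791]
tcp_rot: [-180.0, 0.0, 101.5]
wrist_force: [-2.9, -1.4, 0.3]
opening: 0.022
```

Emit:
apply_moves(targets=[-0.01,0,-0.05,0,0,0,0.1,-0.01,0,-0.1,0,0,0,0.1,-0.01,0,-0.15,0,0,0,0.1])

```text
time: 11.25
ee_pos: [0.5815, -0.1057, 0.1747]
tcp_rot: [180.0, 0.0, 101.5]
wrist_force: [-2.1, -0.7, 1.9]
opening: 0.022
```

Emit:
apply_moves(targets=[0,0,-0.05,0,0,0,0.1,0,0,-0.1,0,0,0,0.1,0,0,-0.15,0,0,0,0.1])

```text
time: 11.55
ee_pos: [0.5815, -0.1057, 0.1704]
tcp_rot: [180.0, 0.0, 101.5]
wrist_force: [-2.9, -0.3, 3.7]
opening: 0.0215
```

Emit:
apply_moves(targets=[0,0,-0.05,0,0,0,0.1,0,0,-0.1,0,0,0,0.1,0,0,-0.15,0,0,0,0.1])

```text
time: 11.85
ee_pos: [0.5815, -0.1057, 0.1661]
tcp_rot: [180.0, 0.0, 101.5]
wrist_force: [-3.8, -0.3, 6.2]
opening: 0.0221
```

Emit:
apply_moves(targets=[0,0,-0.05,0,0,0,0.1,0,0,-0.1,0,0,0,0.1,0,0,-0.15,0,0,0,0.1])

```text
time: 12.15
ee_pos: [0.5815, -0.1057, 0.162]
tcp_rot: [179.9, 0.0, 101.5]
wrist_force: [-6.1, -0.4, 10.1]
opening: 0.0219
```

```bash
python3 - <<'E'
from h import *
o=bot.get_obs();c=snap('wrist','w10');print(o['ee_pos'],o['tcp_rot'],o['wrist_force'],o['torque'],o['time'])
snap('side','s10');crop('s10',310,90,430,340,2.4,'cs10')
crop('w10',260,120,380,380,2.3,'cw10')
E
```

```text
[ 0.5815 -0.1057  0.162 ] [179.9407   0.0307 101.53  ] [-6.1082 -0.39   10.0527] [-0.2118  1.3102 -0.0733] 12.15
```

View pics/cw10.png

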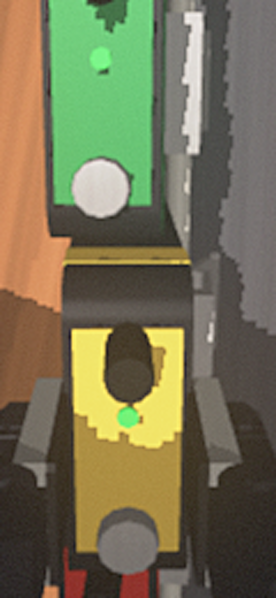

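View pics/cs10.png

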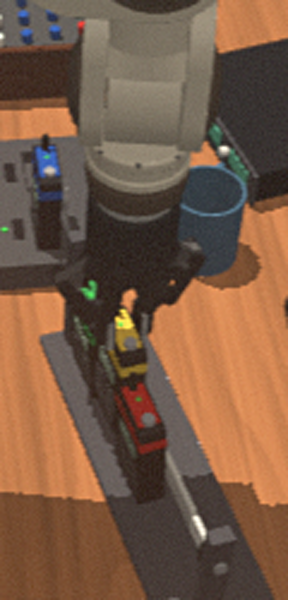

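Emit:
apply_moves(targets=[-0.02,-0.004,-0.02,0,0,0,0.1,-0.02,-0.004,-0.05,0,0,0,0.1])

```text
time: 12.45
ee_pos: [0.5813, -0.1058, 0.1609]
tcp_rot: [179.9, 0.0, 101.5]
wrist_force: [-3.2, 0.1, 10.1]
opening: 0.0223
```

Emit:
apply_moves(targets=[0,0,-0.05,0,0,0,0.1])

```text
time: 12.55
ee_pos: [0.5813, -0.1059, 0.1596]
tcp_rot: [179.9, 0.0, 101.5]
wrist_force: [-3.8, 0.2, 10.9]
opening: 0.0222
```

Emit:
apply_moves(targets=[0,0,-0.05,0,0,0,0.1,0,0,-0.1,0,0,0,0.1])

```text
time: 12.75
ee_pos: [0.5813, -0.1059, 0.1568]
tcp_rot: [179.9, 0.1, 101.5]
wrist_force: [-5.0, -0.9, 13.5]
opening: 0.0218
```

Emit:
apply_moves(targets=[0,0,-0.05,0,0,0,0.1])

```text
time: 12.85
ee_pos: [0.5814, -0.1059, 0.1555]
tcp_rot: [179.8, 0.1, 101.5]
wrist_force: [-5.8, 0.3, 14.1]
opening: 0.0223
```

Emit:
apply_moves(targets=[0,0,-0.05,0,0,0,0.1])

```text
time: 12.95
ee_pos: [0.5813, -0.1059, 0.1539]
tcp_rot: [179.9, 0.1, 101.5]
wrist_force: [-4.6, -1.4, 9.5]
opening: 0.0222
```

Emit:
apply_moves(targets=[0,0,-0.05,0,0,0,0.1,0,0,-0.1,0,0,0,0.1])

```text
time: 13.15
ee_pos: [0.5812, -0.1059, 0.1502]
tcp_rot: [179.9, 0.0, 101.5]
wrist_force: [-4.0, -1.3, 8.9]
opening: 0.0222
```

Emit:
apply_moves(targets=[0,0,-0.05,0,0,0,0.1,0,0,-0.1,0,0,0,0.1])

```text
time: 13.35
ee_pos: [0.5812, -0.1059, 0.1472]
tcp_rot: [179.9, 0.0, 101.5]
wrist_force: [-5.1, -0.1, 9.5]
opening: 0.0218
```

Emit:
apply_moves(targets=[0,0,-0.05,0,0,0,0.1])

```text
time: 13.45
ee_pos: [0.5812, -0.1059, 0.1457]
tcp_rot: [179.9, 0.0, 101.5]
wrist_force: [-5.2, -1.4, 8.9]
opening: 0.0223
```

Emit:
apply_moves(targets=[-0.01,-0.002,-0.05,0,0,0,0.1,-0.01,-0.002,-0.1,0,0,0,0.1])

```text
time: 13.65
ee_pos: [0.581, -0.1059, 0.1427]
tcp_rot: [179.9, 0.0, 101.5]
wrist_force: [-4.1, -0.1, 8.1]
opening: 0.0223
```

Emit:
apply_moves(targets=[0,0,-0.05,0,0,0,0.1])

```text
time: 13.75
ee_pos: [0.581, -0.1059, 0.1412]
tcp_rot: [179.9, 0.0, 101.5]
wrist_force: [-4.7, -0.5, 9.2]
opening: 0.022
```

Emit:
apply_moves(targets=[0,0,-0.03,0,0,0,0.1])

```text
time: 13.85
ee_pos: [0.581, -0.1059, 0.1401]
tcp_rot: [179.9, 0.0, 101.5]
wrist_force: [-1.4, -0.6, -0.6]
opening: 0.0221
```

Emit:
apply_moves(targets=[0,0,0.08,0,0,0,0.1,0,0,0.15,0,0,0,0.1])

```text
time: 14.05
ee_pos: [0.5809, -0.1058, 0.144]
tcp_rot: [180.0, 0.0, 101.5]
wrist_force: [-1.1, -0.7, 1.7]
opening: 0.0218
```

```bash
python3 - <<'E'
from h import *
c=snap('wrist','w11');o=bot.get_obs();print(o['ee_pos'],o['tcp_rot'],o['wrist_force'],o['torque'],o['time'])
crop('w11',260,120,380,380,2.3,'cw11')
E
```

```text
[ 0.5809 -0.1058  0.1443] [179.9488   0.0114 101.535 ] [-1.0311 -0.0241  1.9697] [-0.1677  0.2162 -0.0413] 14.1
```

View pics/cw11.png

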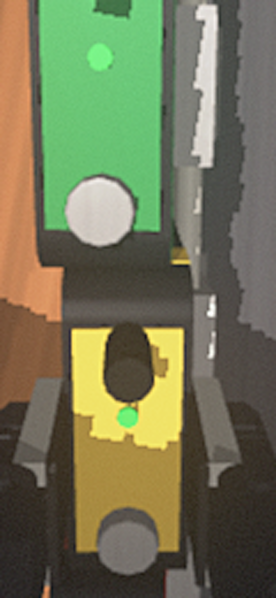

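Emit:
apply_moves(targets=[0,0,0.05,0,0,0,0.1,0,0,0.1,0,0,0,0.1,0,0,0.1,0,0,0,0.1])

```text
time: 14.4
ee_pos: [0.5808, -0.1058, 0.1467]
tcp_rot: [180.0, -0.0, 101.5]
wrist_force: [1.5, -1.5, -0.8]
opening: 0.0221
```

Emit:
apply_moves(targets=[0,0,0,0,0,0,0.27,0,0,0,0,0,0,0.32,0,0,0,0,0,0,0.4,0,0,0,0,0,0,0.5,0,0,0,0,0,0,0.6])

```text
time: 14.9
ee_pos: [0.5805, -0.1058, 0.1467]
tcp_rot: [-180.0, -0.0, 101.5]
wrist_force: [0.0, -0.2, -1.7]
opening: 0.0517
```

Emit:
apply_moves(targets=[0,0,0,0,0,0,0.6,0,0,0,0,0,0,0.6])

```text
time: 15.1
ee_pos: [0.5805, -0.1058, 0.1468]
tcp_rot: [180.0, -0.0, 101.5]
wrist_force: [0.3, 0.1, -0.2]
opening: 0.0514
```

```bash
python3 - <<'E'
from h import *
c=snap('wrist','w12');o=bot.get_obs();print(o['ee_pos'],o['opening'],o['wrist_force'],o['torque'],o['time'])
E
```

```text
[ 0.5805 -0.1059  0.1468] 0.05115603562366438 [-0.4986  0.3361 -1.2961] [0.0216 0.     0.0388] 15.15
```

View pics/w12.png

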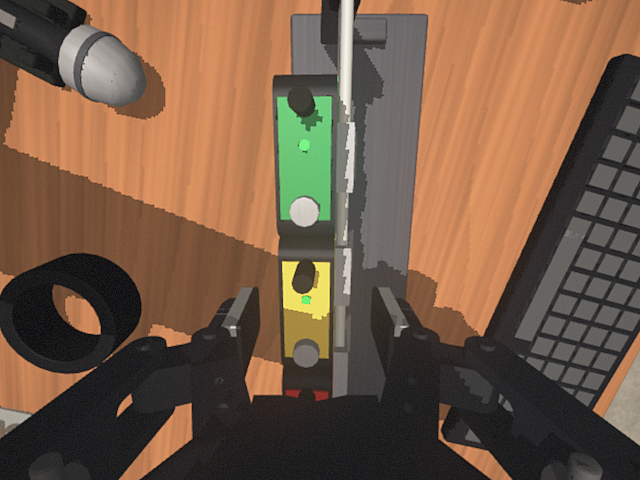

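Emit:
apply_moves(targets=[0,0,0.5,0,0,0,0.6,0,0,1.6,0,0,0,0.6,0,0,3,0,0,0,0.6,0,0,4.5,0,0,0,0.6,0,0,5.5,0,0,0,0.6])

```text
time: 15.65
ee_pos: [0.5805, -0.1058, 0.3151]
tcp_rot: [179.8, 0.1, 101.5]
wrist_force: [0.8, 0.9, 0.8]
opening: 0.0518
```

Emit:
apply_moves(targets=[-1.5,-1,0,0,0,0,0.6,-3,-2,0,0,0,0,0.6,-3,-2.5,0,0,0,0,0.6,-3,-2.5,0,0,0,0,0.6])

```text
time: 16.05
ee_pos: [0.4893, -0.1826, 0.3125]
tcp_rot: [179.9, 0.1, 101.4]
wrist_force: [0.3, 0.3, -0.2]
opening: 0.0508
```

```bash
python3 - <<'E'
from h import *
c=snap('wrist','w13');o=bot.get_obs();print(o['ee_pos'],o['opening'],o['wrist_force'],o['time'])
snap('side','s13');crop('s13',310,90,430,340,2.4,'cs13');snap('top','t13')
E
```

```text
[ 0.4901 -0.1816  0.3121] 0.05144221368218677 [-0.5267 -0.1577  0.3778] 16.1
```

View pics/w13.png

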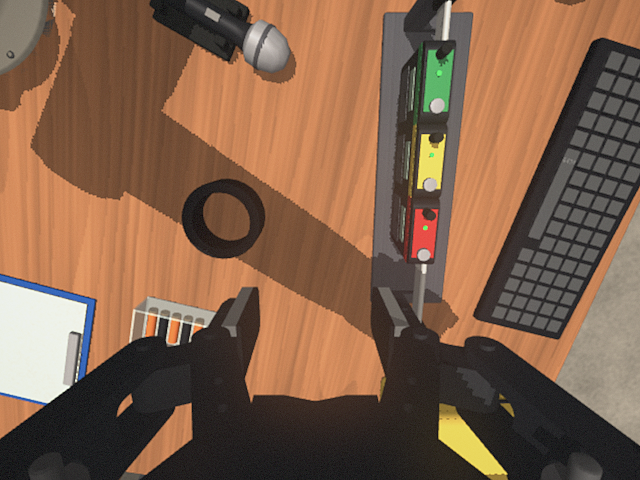

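View pics/cs13.png

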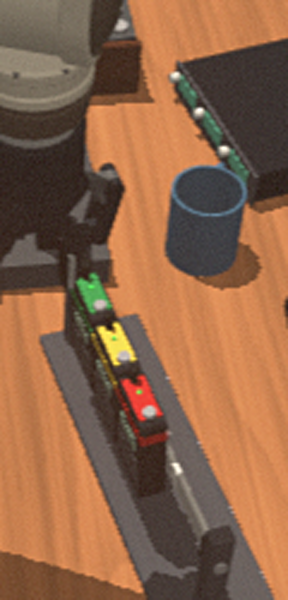

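View pics/t13.png

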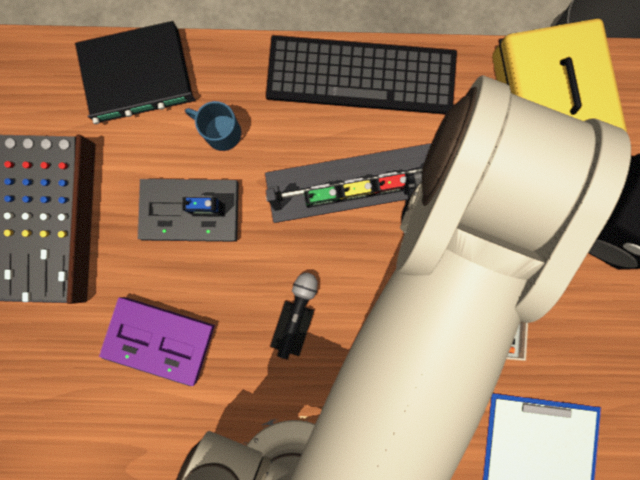

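```bash
python3 - <<'E'
from h import *
crop('w13',400,30,460,270,2.5,'a1');crop('w13',400,35,460,125,6.5,'a2');crop('w13',400,120,460,270,4,'a3');crop('s13',335,195,385,285,6.6,'a4')
E
```

```text
(no output)
```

View pics/a3.png

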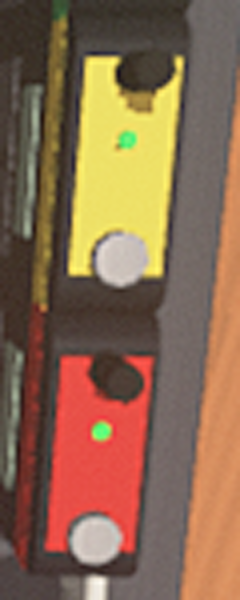

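View pics/a4.png

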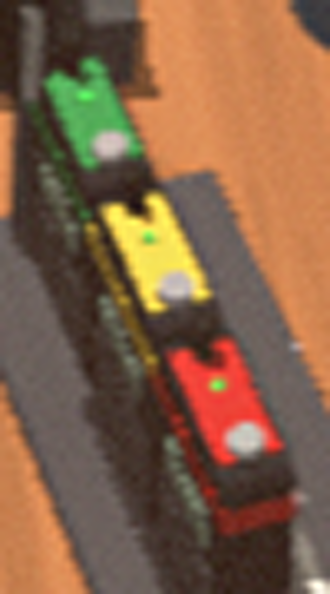

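View pics/a2.png

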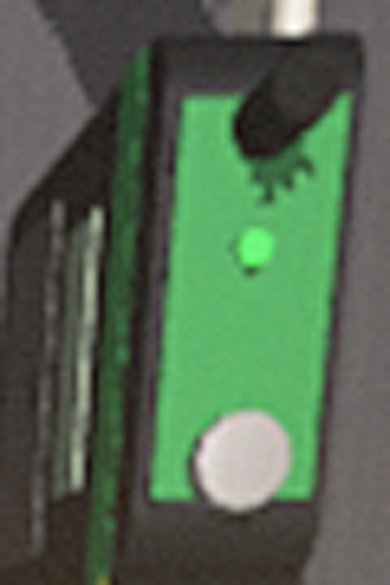

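```bash
python3 - <<'E'
from h import *
w=load('w13');s=load('s13')
a=lambda x,y:(400+x/4,120+y/4);g=lambda x,y:(400+x/6.5,35+y/6.5);q=lambda x,y:(335+x/6.6,195+y/6.6)
for n,u,v in(('G',g(256,247),q(87,96)),('Y',a(127,140),q(149,238)),('R',a(101,431),q(218,384)),('Gs',g(242,458),q(111,144)),('Ys',a(121,258),q(177,285)),('Rs',a(96,539),q(245,438))):
    X,e=tri([(w,*u),(s,*v)]);print(n,X,e[1])
E
```

```text
G [ 0.5637 -0.0371  0.1801] [-0.2805  0.1276]
Y [ 0.5762 -0.1     0.1792] [-0.0814  0.0371]
R [ 0.589  -0.163   0.1802] [-0.153   0.0695]
Gs [ 0.5685 -0.0613  0.1824] [-0.26    0.1193]
Ys [ 0.5812 -0.1243  0.1834] [-0.2584  0.1186]
Rs [ 0.5938 -0.1875  0.1834] [-0.0408  0.0187]
```

Yellow stands at the same height as its neighbours to about 1 mm, and they are where they were. I'm handing the job in.

```bash
python3 - <<'E'
from h import *
print(bot.job_done(),bot.get_obs()['time'])
E
```

```text
the job is handed in; nothing more can be done
the job is handed in; nothing more can be done
```

The yellow pack hangs by its clip between the green and the red pack, body on the same side of the bar as theirs, and I handed the job in at about 16 s of the 64 s.

- **Insertion:** I lowered it into the gap, felt for the bar, then pressed it down in small steps. The highest force I read was 14 N at the wrist, about 15.5 N on the bar with the pack's weight. It then rubbed down at about 10 N and clicked, with the reading dropping from 9 N to about 0. Forces were read only at the end of each move, so short peaks in between could have been higher.
- **Release:** After the click I eased the pressing off to almost nothing, let go and backed away. The wrist force is now about zero.
- **Last checks:** Measured in two views, the lights on top of the yellow, green and red packs are at 179, 180 and 180 mm. The yellow pack is therefore home to about 1 mm. Green and red are within about 1 mm of where they were, and in the last top view the blue pack, mug and purple charger are unmoved.
- **What disagreed or was not checked:** My measurement of the bar's own height from the side view came out about 25 mm too low, so I used the height implied by the neighbouring packs instead, about 136 mm. The side forces on green and red were not measured separately; along the bar, the wrist read less than about 2 N.

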